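Park the spring pin and slide out the tray of copper end mills

ROBOT

A 6-joint arm with a two-finger parallel gripper is mounted at the origin on the work surface. World frame = base frame: x ahead of the robot, y to its left, z up, the work surface at z = 0. Lengths are in m, angles in rad, forces in N, time in s.
With the tool pointing down it reaches from about 0.4 to 0.925 m from the base axis. Payload 3.4 kg.
Tool frame: the origin (TCP) lies at the very end of the fingers, on their centre line; the grasp point (between the pads) lies 19 mm behind it; z points along the fingers, y is the line along which they close (so a half turn about z gives the same grasp; the last joint's range is limited). The gripper opens to 85 mm and grips with 20 to 120 N. Pads are 22 mm wide; open, the fingers measure 114 mm over their backs; the gripper's body (76 mm by 85 mm) begins 54 mm behind the grasp point. The pads swing forward as they close: fully open they stand 13 mm farther back than shut.
Start: joints at [-1.21, 0.307, 1.506, -0, 1.328, -0.073], TCP at [0.242, -0.522, 0.231] pointing down, gripper open.
Joint ranges: [-3.12, 3.12], [-1.05, 2.28], [0.14, 2.33], [-1.42, 4.57], [0.1, 2.73], [-2.68, 2.68]. Speed limits (rad/s): [2.57, 2.57, 3.14, 3.14, 3.14, 3.14].

INTERFACE

Orientations are given as a unit quaternion [w, x, y, z].
In Python, from workcell import get_state, read_camera, job_done gives the robot as it stands.
- The arm moves only by the shell command python3 -m jog 'ROWS' [OPENING] [FORCE]. ROWS is JSON, a list of rows, each a list of 2 entries, a list of its own where there are three numbers: the shift along the tool's x, y, z in units of 30 cm (1.0 is 30 cm), then the turn, a rotation vector about the tool's x, y, z in units of 30 degrees (1.0 is 30 degrees). A call has 1 to 10 rows; each row is the pose to reach, as a shift and turn from the pose commanded when the call began, along the tool's axes at that moment; what a row does not reach only later rows make up. A row lasts 1/10 s, in which the tool goes at most 50 mm and 8.59 degrees, less where a joint would pass 70% of its speed; a pose out of reach is approached as far as the arm can. A call with a number of a shift or a turn outside -1 to 1 is refused whole. A call with a gripper value outside its range is refused whole. OPENING is the closure, from -1 (fully open) to 1 (shut), set as the call begins (- or left out, the last holds). The fingers move at their own pace and stop on an object; FORCE is the grip in N (left out, the last holds). Time passes only in rows, so rows that repeat a pose let the fingers close. It gives the time, the measured TCP pose, the force, the opening and the grip force at its end, in the units of the state.
- get_state(): the state, without advancing time (a new reading comes with each control period).
- read_camera(name): name is "scene" or "top" or "wrist"; returns a dict with "color" (400x640x3 uint8, red, green, blue), "range_z" (400x640 float32, m along the optical axis (not along the pixel's ray), 0 where there is no reading), "camera_matrix" (3x3 intrinsics, pixels), "cam_to_world" (4x4, takes a point from camera to world coordinates). Camera axes: x right, y down, z forward; pixel columns grow to the right and rows downward; lengths in m; the calibration is good to about 2 mm. A picture is of the moment at which its call begins.
- job_done(): hands the job in; it is judged then, once.
The state is a dict: "time": time; "joint_pos": joint angles; "joint_velocities": joint speeds; "effort": joint torques, N m; "tcp_pos": TCP position; "tool_rot": TCP orientation; "contact_force": force on the tool from outside, world axes, zero at the start; "wrist_torque": the same for the moment, N m; "width": finger opening in m; "gripper_force": force on a finger pad.
Only numpy, scipy, OpenCV 4.12 (cv2) and the standard library are available. Lean on these libraries where they do the work, as an engineer would, in place of code of your own. Each camera call takes 0.05 s, during which the arm holds its last target. There are 200 camera calls.

TASK

A customer wants the copper-coloured end mills. On the unit that holds them, pull up the red spring pin, turn it a quarter turn either way so that it rests in its notch and stays out when let go, and only then slide that tray fully out towards you by its yellow post and let go of it. Leave the unit with the black end mills and the green box as they are.

Things in the scene. Friction and masses are not known exactly. Their poses are not given: they have to be found in the camera images.
- copper_wing (a point): centre of the red wing grip on the spring pin of the unit with 12 copper-coloured end mills. Upright plate 44 mm long (x axis), 14 mm thick (y), 28 mm tall (z up): pinch its thickness from above. Locked, its centre is 100 mm above the counter and its long side runs along the tray's slide; 15 mm of bare stem shows between it and the brass collar below (rims 71 mm high, notch floor 66 mm).
- copper_lift (a joint): how far that pin is pulled up, m: 0 locked in the tray's tongue, limit 0.045. A 6 to 9 N spring and 1.3 N weight pull it down. Its cross bar lies in a slot of the collar; lifted 24 mm or more (30 is good) it can turn. Let go after the turn, the bar lies across the V-shaped rest notch, the pin 16 mm up and clear of the tray.
- copper_turn (a joint): angle of that pin's wing about the vertical, rad, counter-clockwise from above: within about 0.1 of 0 while locked, limits -1.9 and 1.9. The rest notch lies a quarter turn away either way, at +1.57 and -1.57; let down within about 0.35 of it the bar centres itself.
- copper_post (a point): grip point on the yellow pull post of the same tray, 84 mm above the counter. Upright square bar of 16 by 16 mm, top at 102 mm, on the tray's front (robot side). Its -x axis points the way the tray slides out; z is up. The end mills (tops 83 mm above the counter) begin 38 mm behind the post's centre.
- copper_tray (a joint): how far that tray is slid out towards the robot, m: up to about 0.004 at the start (locked by the pin), 0.08 fully out at its stop. It slides with about 2 N of friction and stays where it is left.
- black_wing (a point): the same red wing grip (44 x 14 x 28 mm, centre 100 mm above the counter) on the look-alike unit whose rack holds black end mills: leave alone.
- black_post (a point): grip point of the yellow post of the look-alike unit's tray, built as the other: leave alone.
- green_box: loose round green and black cutter box, 64 mm across and 38 mm tall, standing between the units; origin at the centre of its underside: leave alone.

How it is judged:
By the outcome, as a careful person would: the job done as asked, in the order asked, and still so for the second after the job is handed in, with the robot touching nothing.
It also fails if it takes over 43 s, if anything falls off the work surface, if the arm or the gripper's body presses on something with over 40 N, if the wrist force passes 120 N, or if a joint passes its speed limit or range.

## Working session

There is one attempt and no reset: what is moved stays moved. The work goes in short steps, Python scripts to look and compute and a shell command to move; the robot and the scene stay as the last step left them, time stands still between calls to the robot, and variables do not carry over. Pictures are saved under pics/ and viewed, at most 10 in all, crops included, and the job is handed in when it is done.

```bash
mkdir -p pics; ls
cat > h.py <<'E'
import numpy as np,cv2
from workcell import *
def cam(n):
    c=read_camera(n); return c
def pts(c):
    z=c["range_z"]; K=c["camera_matrix"]; v,u=np.mgrid[:z.shape[0],:z.shape[1]]
    p=np.stack([(u-K[0,2])/K[0,0]*z,(v-K[1,2])/K[1,1]*z,z,np.ones_like(z)],-1)
    return (p@c["cam_to_world"].T)[...,:3]
def blobs(c,mask,mina=15):
    P=pts(c); n,l,s,ce=cv2.connectedComponentsWithStats(mask.astype(np.uint8))
    out=[]
    for i in range(1,n):
        if s[i,4]<mina: continue
        q=P[(l==i)&(c["range_z"]>0)]
        out.append((s[i,4],ce[i].round(1),q,cv2.minAreaRect(np.argwhere(l==i)[:,::-1].astype(np.float32))))
    return out
def hsv(c): return cv2.cvtColor(c["color"],cv2.COLOR_RGB2HSV)
def red(c):
    h=hsv(c); return ((h[...,0]<6)|(h[...,0]>174))&(h[...,1]>150)&(h[...,2]>70)
def yel(c):
    h=hsv(c); return (abs(h[...,0].astype(int)-27)<6)&(h[...,1]>140)&(h[...,2]>90)
E
python3 - <<'E'
from h import *
s=get_state();print(s["time"],s["tcp_pos"],s["tool_rot"],s["width"])
ims=[]
for n in("scene","top"):
    c=cam(n);ims.append(c["color"])
    print(n,c["cam_to_world"][:3,3])
    for nm,m in(("red",red(c)),("yel",yel(c))):
        for a,ce,q,r in blobs(c,m):
            if len(q): print(nm,a,ce,np.median(q,0).round(3),q.max(0).round(3),q.min(0).round(3))
for n,i in zip(("scene","top"),ims): cv2.imwrite(f"pics/{n}.png",i[...,::-1])
E
```

```text
pics
0.0 [ 0.24194196 -0.52086112  0.2303869 ] [-1.00705883e-03  9.76460954e-01  2.15691840e-01 -1.44602002e-04] 0.08539584238828024
scene [1.13270999 0.15297859 0.77977715]
red 50 [489.5  22.2] [-0.714  0.375 -0.05 ] [-0.666  0.389 -0.045] [-0.777  0.353 -0.054]
red 143 [198.6 201.7] [ 0.656 -0.238  0.113] [ 0.674 -0.231  0.117] [ 0.607 -0.273  0.071]
red 164 [406.3 252.8] [0.657 0.197 0.113] [0.673 0.21  0.119] [0.608 0.191 0.046]
yel 42 [225.2 161.5] [ 0.52  -0.242  0.102] [ 0.525 -0.235  0.104] [ 0.452 -0.299  0.02 ]
yel 46 [421.5 205.6] [0.521 0.212 0.102] [0.527 0.219 0.104] [0.51  0.205 0.095]
top [ 0.38960511 -0.00401139  1.21031362]
red 125 [430.7 175.2] [ 0.652 -0.242  0.112] [ 0.674 -0.234  0.117] [ 0.631 -0.249  0.095]
red 120 [232.2 179.2] [0.65  0.195 0.112] [0.673 0.202 0.119] [0.63  0.188 0.101]
yel 62 [434.5 235.6] [ 0.52  -0.246  0.1  ] [ 0.539 -0.237  0.106] [ 0.513 -0.269  0.019]
yel 60 [225.8 239.4] [0.521 0.21  0.1  ] [0.54  0.234 0.104] [0.511 0.202 0.016]
```

View pics/scene.png

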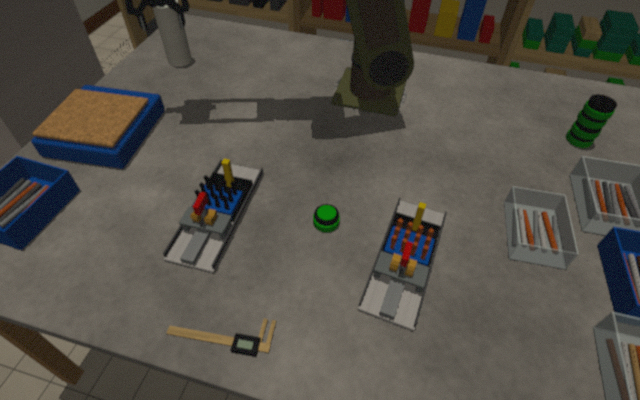

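View pics/top.png

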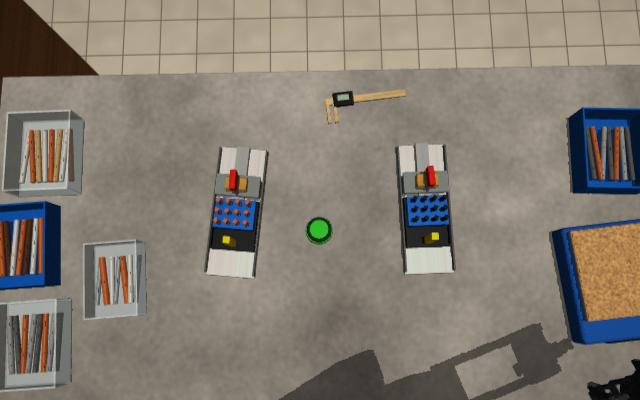

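Copper unit: red wing at (406,253) in the scene view and (232,179) in the top view; post at (421,206) and (226,239). The black unit is on the other side, with the green box between them at about (319,230) in the top view. Moving over the copper wing now.

```bash
python3 -m jog '[[[0.75,-0.53,0],[0,0,0]],[[0.75,-0.53,0],[0,0,0]],[[0.75,-0.53,0],[0,0,0]],[[0.75,-0.53,0],[0,0,0]],[[0.75,-0.53,0],[0,0,0]],[[0.75,-0.53,0],[0,0,0]]]'
python3 -m jog '[[[0.75,-0.53,0],[0,0,0]],[[0.75,-0.53,0],[0,0,0]],[[0.75,-0.53,0],[0,0,0]],[[0.75,-0.53,0],[0,0,0]],[[0.75,-0.53,0],[0,0,0]],[[0.75,-0.53,0],[0,0,0]]]'
python3 -m jog '[[[0.7,-0.5,0],[0,0,1]],[[0.7,-0.5,0],[0,0,1]],[[0.7,-0.5,0],[0,0,1]],[[0.7,-0.5,0],[0,0,1]],[[0.7,-0.5,0],[0,0,1]],[[0.7,-0.5,0],[0,0,1]],[[0.7,-0.5,0],[0,0,1]],[[0.7,-0.5,0],[0,0,1]],[[0.7,-0.5,0],[0,0,1]]]'
cat > look.py <<'E'
import sys
from h import *
s=get_state();t=s["tcp_pos"]
from scipy.spatial.transform import Rotation as R
w,x,y,z=s["tool_rot"];M=R.from_quat([x,y,z,w]).as_matrix()
print("t",s["time"],"tcp",t.round(4),"yaw",np.degrees(np.arctan2(M[1,0],M[0,0])).round(2),"j",s["joint_pos"].round(2),s["contact_force"].round(1),s["width"])
c=cam(sys.argv[1]);cv2.imwrite(f"pics/{sys.argv[2]}.png",c["color"][...,::-1])
for nm,m in(("red",red(c)),("yel",yel(c))):
    for a,ce,q,r in blobs(c,m,60):
        if len(q)<20: continue
        top=q[q[:,2]>np.percentile(q[:,2],90)-.006]
        (cx,cy),wh,an=cv2.minAreaRect((top[:,:2]*1000).astype(np.float32))
        d=M.T@(np.array([cx/1e3,cy/1e3,t[2]])-t)
        print(nm,a,ce,"top z",np.median(top[:,2]).round(4),"centre",round(cx,1),round(cy,1),np.round(wh,1),round(an,1),"tool shift units",(d/.3).round(3))
E
python3 look.py wrist w1
```

```text
time: 0.7
tcp_pos: [0.3799, -0.2788, 0.231]
tool_rot: [-0.001, 0.976, 0.217, 0.0]
contact_force: [-0.2, -1.2, 0.5]
width: 0.0852
gripper_force: 0.0
time: 1.3
tcp_pos: [0.5177, -0.04, 0.231]
tool_rot: [-0.001, 0.976, 0.217, 0.0]
contact_force: [-0.3, 0.2, -1.1]
width: 0.0854
gripper_force: 0.0
time: 2.2
tcp_pos: [0.6426, 0.1793, 0.2311]
tool_rot: [0.001, 0.999, -0.045, -0.001]
contact_force: [-0.3, -0.4, -0.6]
width: 0.0853
gripper_force: 0.0
t 2.2 tcp [0.6426 0.1793 0.2311] yaw -5.15 j [ 0.21  0.44  1.3  -0.    1.41  1.87] [-0.3 -0.4 -0.6] 0.08527228064485792
red 640 [295.7 180.8] top z 0.1126 centre 653.5 197.4 [13.  42.4] 86.8 tool shift units [ 0.031 -0.063 -0.   ]
yel 412 [297.5 290.8] top z 0.1005 centre 520.8 211.4 [15.1 15.2] 83.0 tool shift units [-0.414 -0.07   0.   ]
```

View pics/w1.png

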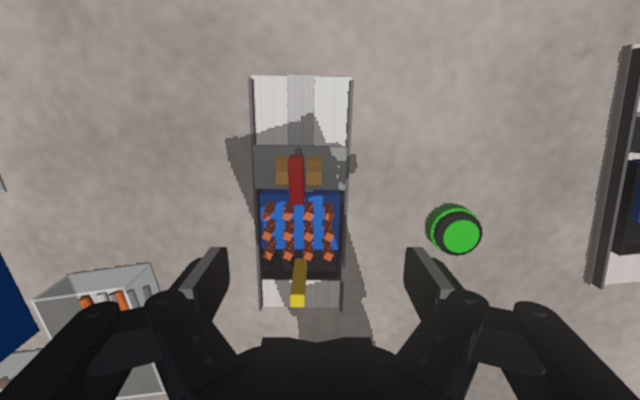

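The wrist view shows the copper rack with its wing at (296,181) and post at (297,291). The green box at (454,230) is clear of the fingers. The heights agree: wing top 0.113 m, post top 0.100 m. Next I descend and grip.

```bash
python3 -m jog '[[[0.03,-0.063,0.1],[0,0,0]],[[0.03,-0.063,0.22],[0,0,0]],[[0.03,-0.063,0.33],[0,0,0]],[[0.03,-0.063,0.42],[0,0,0]],[[0.03,-0.063,0.47],[0,0,0]],[[0.03,-0.063,0.49],[0,0,0]],[[0.03,-0.063,0.49],[0,0,0]],[[0.03,-0.063,0.49],[0,0,0]]]'
python3 look.py wrist w2
python3 -m jog '[[[0,0,0],[0,0,0]],[[0,0,0],[0,0,0]],[[0,0,0],[0,0,0]],[[0,0,0],[0,0,0]],[[0,0,0],[0,0,0]],[[0,0,0],[0,0,0]],[[0,0,0],[0,0,0]],[[0,0,0],[0,0,0]],[[0,0,0],[0,0,0]],[[0,0,0],[0,0,0]]]' 1 50
```

```text
time: 3.05
tcp_pos: [0.6554, 0.1989, 0.0859]
tool_rot: [-0.0, 0.999, -0.045, 0.001]
contact_force: [0.1, -0.7, 0.4]
width: 0.0857
gripper_force: 0.0
t 3.05 tcp [0.6554 0.1989 0.0859] yaw -5.11 j [ 0.23  0.58  1.44 -0.    1.13  1.89] [ 0.1 -0.7  0.4] 0.08566871903522646
red 3050 [320.8 272.8] top z 0.1125 centre 654.0 197.7 [14. 43.] 87.3 tool shift units [-0.005  0.005 -0.   ]
time: 4.1
tcp_pos: [0.6541, 0.1973, 0.0847]
tool_rot: [0.001, 0.999, -0.044, -0.0]
contact_force: [-2.1, -5.6, 2.6]
width: 0.0135
gripper_force: 51.3
```

```bash
python3 -m jog '[[[0,0,-0.03],[0,0,0]],[[0,0,-0.06],[0,0,0]],[[0,0,-0.09],[0,0,0]],[[0,0,-0.107],[0,0,0]],[[0,0,-0.107],[0,0,0]],[[0,0,-0.107],[0,0,0]]]'
python3 look.py wrist w3
```

```text
time: 4.7
tcp_pos: [0.6538, 0.1973, 0.1146]
tool_rot: [0.001, 0.999, -0.044, -0.001]
contact_force: [2.2, -4.4, -9.0]
width: 0.013
gripper_force: 49.6
t 4.7 tcp [0.6538 0.1973 0.1146] yaw -5.1 j [ 0.23  0.55  1.41 -0.    1.19  1.89] [ 2.2 -4.4 -9. ] 0.013042754973907755
red 3087 [316.9 271.3] top z 0.1423 centre 653.3 197.7 [13.8 44.2] 84.9 tool shift units [-0.002 -0.001 -0.   ]
yel 186 [314.5 334. ] top z 0.0352 centre 527.4 210.6 [11.8  3. ] 83.6 tool shift units [-0.424 -0.007  0.001]
```

View pics/w3.png

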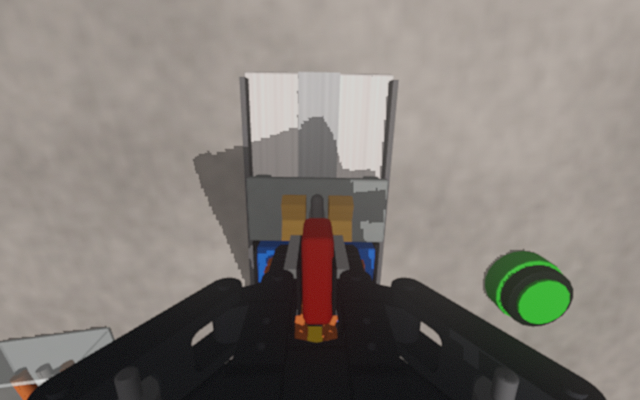

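The wing at (317,271) is held between the pads and has risen 30 mm with the stem clear. Now I turn it.

```bash
for i in 1; do python3 -m jog '[[[0,0,0],[0,0,-0.25]],[[0,0,0],[0,0,-0.5]],[[0,0,0],[0,0,-0.75]],[[0,0,0],[0,0,-1]],[[0,0,0],[0,0,-1]]]'; done
python3 -m jog '[[[0,0,0],[0,0,-0.25]],[[0,0,0],[0,0,-0.5]],[[0,0,0],[0,0,-0.75]],[[0,0,0],[0,0,-1]],[[0,0,0],[0,0,-1]]]'
python3 -m jog '[[[0,0,0],[0,0,-0.25]],[[0,0,0],[0,0,-0.5]],[[0,0,0],[0,0,-0.75]],[[0,0,0],[0,0,-1]],[[0,0,0],[0,0,-1]],[[0,0,0],[0,0,-1]]]'
python3 look.py wrist w4; python3 look.py top t4
```

```text
time: 5.25
tcp_pos: [0.6536, 0.198, 0.1145]
tool_rot: [0.001, 0.976, 0.216, -0.001]
contact_force: [3.2, -3.5, -9.3]
width: 0.0129
gripper_force: 49.5
time: 5.75
tcp_pos: [0.6531, 0.1986, 0.1149]
tool_rot: [-0.0, 0.888, 0.46, -0.002]
contact_force: [0.9, -2.0, -8.7]
width: 0.0134
gripper_force: 49.5
time: 6.35
tcp_pos: [0.6524, 0.1988, 0.1153]
tool_rot: [-0.001, 0.74, 0.673, -0.002]
contact_force: [-3.4, -0.3, -9.1]
width: 0.0133
gripper_force: 49.6
t 6.35 tcp [0.6524 0.1988 0.1153] yaw 84.58 j [0.23 0.55 1.41 0.   1.19 0.33] [-3.4 -0.3 -9.1] 0.013316654627697523
red 3109 [315.8 271.1] top z 0.1429 centre 653.0 198.2 [43.1 13.6] 85.4 tool shift units [-0.002  0.002 -0.   ]
yel 2868 [116.6 221.3] top z 0.1003 centre 520.8 212.0 [16.  17.1] 83.9 tool shift units [ 0.002 -0.441  0.002]
t 6.4 tcp [0.6525 0.1988 0.1154] yaw 84.64 j [0.23 0.55 1.41 0.   1.19 0.33] [-2.8 -1.4 -9.8] 0.01349426376113617
red 144 [430.3 175.8] top z 0.1125 centre 652.3 -241.5 [43.4 13.5] 1.4 tool shift units [-1.461e+00  1.370e-01  1.000e-03]
yel 75 [433.8 236.6] top z 0.1007 centre 519.6 -245.4 [16.  13.6] 87.9 tool shift units [-1.516 -0.303  0.003]
```

Turned 90°. Now I let it down about 14 mm into the notch and release gently.

```bash
python3 -m jog '[[[0,0,0.015],[0,0,0]],[[0,0,0.03],[0,0,0]],[[0,0,0.043],[0,0,0]],[[0,0,0.047],[0,0,0]],[[0,0,0.047],[0,0,0]]]'
python3 -m jog '[[[0,0,0],[0,0,0]],[[0,0,0],[0,0,0]],[[0,0,0],[0,0,0]],[[0,0,0],[0,0,0]],[[0,0,0],[0,0,0]],[[0,0,0],[0,0,0]]]' 0.2
python3 look.py wrist w5
```

```text
time: 6.95
tcp_pos: [0.6526, 0.1989, 0.1015]
tool_rot: [-0.001, 0.738, 0.675, -0.001]
contact_force: [-5.2, -2.9, -8.8]
width: 0.0134
gripper_force: 49.8
time: 7.55
tcp_pos: [0.6546, 0.1991, 0.1027]
tool_rot: [0.0, 0.738, 0.675, 0.0]
contact_force: [-1.2, 0.3, -0.0]
width: 0.0342
gripper_force: 0.0
t 7.55 tcp [0.6546 0.1991 0.1027] yaw 84.91 j [0.23 0.56 1.42 0.   1.16 0.32] [-1.2  0.3 -0. ] 0.034213584966165354
red 2868 [311.5 269.3] top z 0.1286 centre 652.7 198.5 [43.4 13.2] 83.1 tool shift units [-0.003 -0.006 -0.   ]
yel 3499 [ 98.5 229. ] top z 0.1003 centre 520.9 212.1 [16.3 17.5] 85.9 tool shift units [ 0.004 -0.448 -0.   ]
```

View pics/w5.png

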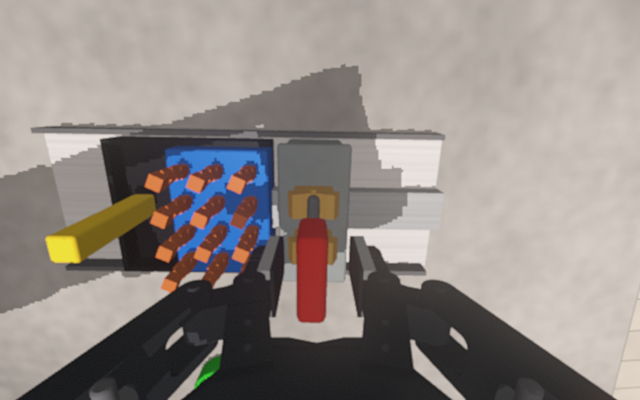

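The pin stays up by itself (top 0.1286 m, +16 mm). The wing at (312,270) lies across the slide, and the post is at (64,248). I go up and over to the post, turning back.

```bash
python3 -m jog '[[[0,0,-0.05],[0,0,0]],[[0,0,-0.15],[0,0,0]],[[0,0,-0.3],[0,0,0]],[[0,0,-0.3],[0,0,0]]]' -1
python3 -m jog '[[[0.004,-0.1,0],[0,0,0.25]],[[0.004,-0.25,0],[0,0,0.5]],[[0.004,-0.4,0],[0,0,0.75]],[[0.004,-0.448,0],[0,0,1]],[[0.004,-0.448,0],[0,0,1]]]'
python3 -m jog '[[[0,0,0],[0,0,0.25]],[[0,0,0],[0,0,0.5]],[[0,0,0],[0,0,0.75]],[[0,0,0],[0,0,1]],[[0,0,0],[0,0,1]]]'
python3 -m jog '[[[0,0,0],[0,0,0.25]],[[0,0,0],[0,0,0.5]],[[0,0,0],[0,0,0.75]],[[0,0,0],[0,0,1.0]],[[0,0,0],[0,0,1]],[[0,0,0],[0,0,1]]]'
python3 look.py wrist w6;python3 look.py top t6
```

```text
time: 8.0
tcp_pos: [0.6589, 0.2001, 0.2009]
tool_rot: [0.003, 0.738, 0.675, 0.006]
contact_force: [0.5, -0.7, 0.7]
width: 0.0854
gripper_force: 0.0
time: 8.5
tcp_pos: [0.518, 0.2122, 0.1934]
tool_rot: [-0.0, 0.887, 0.462, -0.0]
contact_force: [0.3, -0.4, -0.9]
width: 0.0858
gripper_force: 0.0
time: 9.0
tcp_pos: [0.5226, 0.2122, 0.1929]
tool_rot: [0.0, 0.976, 0.217, 0.001]
contact_force: [0.2, 0.3, 0.5]
width: 0.0857
gripper_force: 0.0
time: 9.6
tcp_pos: [0.5214, 0.2121, 0.1925]
tool_rot: [-0.0, 0.999, -0.042, 0.0]
contact_force: [0.1, 0.8, -0.2]
width: 0.0855
gripper_force: 0.0
t 9.6 tcp [0.5214 0.2121 0.1925] yaw -4.77 j [ 0.31  0.32  1.59 -0.    1.23  1.97] [ 0.1  0.8 -0.2] 0.08552369954299685
red 1431 [323.3   9.9] top z 0.1286 centre 650.8 197.6 [42.1 11.2] 85.0 tool shift units [0.434 0.012 0.   ]
yel 355 [317.5 197.9] top z 0.1005 centre 521.0 211.7 [14.8 14.4] 81.3 tool shift units [-0.001  0.002 -0.   ]
t 9.65 tcp [0.5212 0.2121 0.1924] yaw -4.82 j [ 0.31  0.32  1.59 -0.    1.23  1.97] [ 0.3  0.2 -0.2] 0.08535323256765211
red 132 [430.6 175.5] top z 0.1127 centre 652.1 -242.4 [43.6 13.7] 4.7 tool shift units [0.562 1.473 0.   ]
red 154 [231.3 177.9] top z 0.1285 centre 651.4 195.0 [44.  14.5] 84.8 tool shift units [0.437 0.02  0.   ]
yel 62 [434.5 235.6] top z 0.1011 centre 519.4 -245.5 [16.3 13.6] 90.0 tool shift units [ 0.122  1.52  -0.   ]
```

```bash
python3 -m jog '[[[0,0.002,0.1],[0,0,0.04]],[[0,0.002,0.22],[0,0,0.04]],[[0,0.002,0.33],[0,0,0.04]],[[0,0.002,0.39],[0,0,0.04]],[[0,0.002,0.413],[0,0,0.04]],[[0,0.002,0.413],[0,0,0.04]],[[0,0.002,0.413],[0,0,0.04]]]'
python3 -m jog '[[[0,0,0],[0,0,0]],[[0,0,0],[0,0,0]],[[0,0,0],[0,0,0]],[[0,0,0],[0,0,0]],[[0,0,0],[0,0,0]],[[0,0,0],[0,0,0]],[[0,0,0],[0,0,0]],[[0,0,0],[0,0,0]],[[0,0,0],[0,0,0]]]' 1 40
python3 -m jog '[[[-0.02,0,0],[0,0,0]],[[-0.05,0,0],[0,0,0]],[[-0.08,0,0],[0,0,0]],[[-0.11,0,0],[0,0,0]],[[-0.13,0,0],[0,0,0]],[[-0.13,0,0],[0,0,0]]]'
```

```text
time: 10.4
tcp_pos: [0.5214, 0.2118, 0.0693]
tool_rot: [-0.0, 0.999, -0.054, 0.001]
contact_force: [0.3, -0.1, 0.3]
width: 0.0855
gripper_force: 0.0
time: 11.3
tcp_pos: [0.5205, 0.2111, 0.0688]
tool_rot: [0.0, 0.999, -0.055, 0.0]
contact_force: [-1.0, -2.7, 5.7]
width: 0.0153
gripper_force: 40.3
time: 11.9
tcp_pos: [0.4809, 0.2153, 0.0688]
tool_rot: [0.0, 0.999, -0.055, -0.0]
contact_force: [-1.9, -4.0, 7.7]
width: 0.0156
gripper_force: 40.5
```

```bash
python3 -m jog '[[[-0.03,0,0],[0,0,0]],[[-0.06,0,0],[0,0,0]],[[-0.09,0,0],[0,0,0]],[[-0.115,0,0],[0,0,0]],[[-0.125,0,0],[0,0,0]],[[-0.132,0,0],[0,0,0]],[[-0.138,0,0],[0,0,0]],[[-0.144,0,0],[0,0,0]],[[-0.144,0,0],[0,0,0]]]'
```

```text
time: 12.8
tcp_pos: [0.4425, 0.2195, 0.0688]
tool_rot: [0.001, 0.999, -0.054, 0.003]
contact_force: [9.0, -10.2, -0.6]
width: 0.0152
gripper_force: 39.5
```

```bash
python3 -m jog '[[[-0.006,0,0],[0,0,0]],[[-0.012,0,0],[0,0,0]],[[-0.012,0,0],[0,0,0]],[[-0.012,0,0],[0,0,0]]]'
```

```text
time: 13.2
tcp_pos: [0.4425, 0.2195, 0.0689]
tool_rot: [0.001, 0.999, -0.054, 0.006]
contact_force: [16.9, -12.5, -7.7]
width: 0.0156
gripper_force: 39.5
```

Solidly at the stop. I ease the pull, open and lift clear.

```bash
python3 -m jog '[[[0.01,0,0],[0,0,0]],[[0.02,0,0],[0,0,0]],[[0.02,0,0],[0,0,0]]]'
python3 -m jog '[[[0,0,0],[0,0,0]],[[0,0,0],[0,0,0]],[[0,0,0],[0,0,0]],[[0,0,0],[0,0,0]],[[0,0,0],[0,0,0]],[[0,0,0],[0,0,0]],[[0,0,0],[0,0,0]]]' -1
python3 -m jog '[[[0,0,-0.1],[0,0,0]],[[0,0,-0.25],[0,0,0]],[[0,0,-0.4],[0,0,0]],[[0,0,-0.5],[0,0,0]],[[0,0,-0.5],[0,0,0]],[[0,0,-0.5],[0,0,0]]]'
python3 look.py wrist w7;python3 look.py scene s7
```

```text
time: 13.5
tcp_pos: [0.4425, 0.2195, 0.0688]
tool_rot: [0.0, 0.998, -0.055, 0.001]
contact_force: [1.7, -6.1, 4.6]
width: 0.0152
gripper_force: 41.4
time: 14.2
tcp_pos: [0.4411, 0.2203, 0.0684]
tool_rot: [-0.0, 0.998, -0.055, -0.0]
contact_force: [0.8, -0.2, 0.6]
width: 0.0854
gripper_force: 0.0
time: 14.8
tcp_pos: [0.4413, 0.2203, 0.2191]
tool_rot: [-0.0, 0.998, -0.055, 0.001]
contact_force: [-0.7, -0.2, -0.2]
width: 0.0853
gripper_force: 0.0
t 14.8 tcp [0.4413 0.2203 0.2191] yaw -6.29 j [0.38 0.2  1.69 0.   1.25 2.06] [-0.7 -0.2 -0.2] 0.08525777603032901
yel 317 [317.  187.1] top z 0.1007 centre 443.1 220.2 [14.6 13.8] 83.3 tool shift units [ 0.006 -0.     0.   ]
t 14.85 tcp [0.4405 0.22   0.2179] yaw -6.29 j [0.38 0.2  1.69 0.   1.25 2.06] [-1.1  0.5 -0.3] 0.08516619327153606
red 137 [198.7 201.4] top z 0.1141 centre 652.4 -238.5 [43.  13.8] 7.1 tool shift units [ 0.869  1.442 -0.   ]
red 250 [407.7 248.4] top z 0.1298 centre 652.0 198.1 [40.1 12.9] 83.9 tool shift units [ 0.709 -0.005 -0.001]
```

View pics/s7.png

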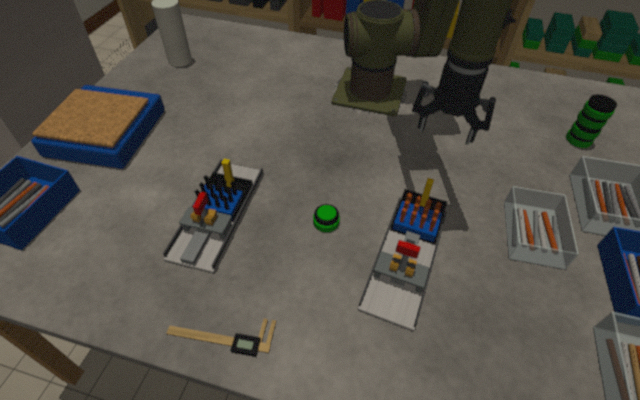

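The tray is out, with its post at (428,190). The wing at (408,248) is crosswise and raised, and the black unit and green box (326,217) are where they were. Handing in.

```bash
python3 -c "from workcell import *; print(job_done())"
```

```text
the job is handed in; nothing more can be done
None
```

The job is handed in at about 15 s: the copper unit's pin was lifted, turned a quarter turn and rests in its notch, then its tray was slid out to the stop and released, with the black unit and green box left as they were.

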